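# Clock the batter mixer's shaft and hold its collar on the flat

## Robot

A 6-joint arm with a two-finger parallel gripper is mounted at the origin on the work surface. World frame = base frame: x ahead of the robot, y to its left, z up, the work surface at z = 0. Lengths are in mm, angles in rad, forces in N, time in s.
With the tool pointing down it reaches from about 325 to 850 mm from the base axis. Payload 15.5 kg.
Tool frame: the origin (TCP) lies on the front face of the gripper's body, between the roots of the fingers; the fingertips stand 78 mm ahead of it and the grasp point (between the pads) lies 60 mm ahead of it; z points along the fingers, y is the line along which they close (so a half turn about z gives the same grasp; the last joint's range is limited). The gripper opens to 91 mm and grips with 3 to 60 N. Pads are 32 mm wide; open, the fingers measure 118 mm over their backs; the gripper's body (76 mm by 178 mm) begins 60 mm behind the grasp point.
Start: joints at [-1.351, 0.494, 1.345, -0, 1.302, -0.096], TCP at [193.518, -594.288, 292.215] pointing down, gripper open.
Joint ranges: [-2.91, 2.91], [-0.82, 2.16], [0.22, 2.67], [-1.22, 4.37], [0.12, 2.79], [-3.08, 3.08]. Speed limits (rad/s): [1.89, 1.89, 2.57, 3.01, 3.01, 3.01].

## Interface

Orientations are given as a rotation vector (axis times angle).
In Python, from workcell import ctrl gives the robot as it stands.
- The arm moves only by the tool move_arm, never from a script. Its argument "commands" is a list of rows, each a list of 7 numbers: the shift along the tool's x, y, z each as a share of 0.03 m, from -1 to 1, then the turn, a rotation vector about the tool's x, y, z each as a share of 0.12 rad, from -1 to 1, then the opening, from 0 (shut) to 1 (fully open). In form: [[x, y, z, ax, ay, az, grip], ...]. A call has 1 to 5 rows; each row shifts and turns the commanded pose from where the row before left it, along the tool's axes as they then stand; what a row does not reach is not made up. A row lasts 1/10 s, in which the tool goes at most 50 mm and 8.59 degrees, less where a joint would pass 70% of its speed; a pose out of reach is approached as far as the arm can. A call with a number of a shift or a turn outside -1 to 1 is refused whole. A call with a gripper value outside its range is refused whole. The fingers move at their own pace and stop on an object; "squeeze" is the grip in N (left out, the last holds). Time passes only in rows, so rows that do not move let the fingers close. It gives the time, the measured TCP pose, the force, the opening and the grip force at its end, in the units of the state.
- ctrl.state(): the state, without advancing time (a new reading comes with each control period).
- ctrl.snapshot(name): name is "scene" or "top" or "wrist"; returns a dict with "image" (384x512x3 uint8, red, green, blue), "depth" (384x512 float32, mm along the optical axis (not along the pixel's ray), 0 where there is no reading), "K" (3x3 intrinsics, pixels), "view" (4x4, takes a point from world to camera coordinates). Camera axes: x right, y down, z forward; pixel columns grow to the right and rows downward; lengths in mm; the calibration is good to about 2 mm. A picture is of the moment at which its call begins.
- ctrl.job_done(): hands the job in; it is judged then, once.
The state is a dict: "clock": time; "joints": joint angles; "dq": joint speeds; "joint_torque": joint torques, N m; "tool_pos": TCP position; "orientation": TCP orientation; "force": force on the tool from outside, world axes, zero at the start; "torque": the same for the moment, N m; "opening": finger opening in mm; "gripper_force": force on a finger pad.
Only numpy, scipy, OpenCV 4.12 (cv2) and the standard library are available. Lean on these libraries where they do the work, as an engineer would, in place of code of your own. Each camera call takes 0.05 s, during which the arm holds its last target. There are 200 camera calls.

## Task

Pinch the batter mixer's upright drive shaft and turn it until its copper-coloured flat faces the way the yellow arrow on the machine points, feeling for the flat by closing the gripper squarely across it with a finger lying on the flat. Then let go of the shaft, slip the brass collar over it with the red set screw facing the flat, and finish still holding the collar there, level and well clear of the machine's top with the end of the shaft standing out above it, so that a colleague can tighten the screw. Leave everything else on the counter where it is.

Things in the scene. Friction and masses are not known exactly. Their poses are not given: they have to be found in the camera images.
- machine: Drive base of the batter mixer, fixed: stainless box 160 x 160 mm, flat top 90 mm above the counter. Origin: centre of its underside. The yellow arrow painted on its top points along the body's +x.
- shaft (a joint): Angle of the drive shaft in the machine, rad: 0 when the flat faces along the yellow arrow, positive anticlockwise seen from above. Stiff (0.06 N m of friction), stays where it is left; turns 3.1 rad either way.
- shaft_foot (a point): Foot of the shaft on its axis, level with the machine's top; z up, +x points squarely out through the flat (turns with the shaft). The steel shaft is upright at the centre of the machine's top, 24 mm in diameter, stands 60 mm above the machine's top, with a 2 mm chamfer at the end. The flat is 8.5 mm from the axis, so closed squarely across the flat the fingers stand 20.5 mm apart, and 24 mm elsewhere.
- flat: The copper-coloured flat on the shaft: 16 mm wide, 50 mm tall, from 8 mm above the machine's top to 2 mm below the shaft's end. Origin: centre of its face; +x points out of the face.
- collar_mid (a point): Centre (half-way up) of the loose brass collar, which lies flat on the parts board: ring 48 mm outside, 29 mm bore, 26 mm tall, 100 to 210 g. Its +x points along its set screw, z up.
- collar: The same collar; origin at the centre of its underside (13 mm below collar_mid), same axes.
- collar_screw (a point): Red head of the set screw, 34 mm from the collar's axis along the collar's +x, half-way up: the screw stands out 14 mm from the ring; head 13 mm in diameter. Its steel tip stands 3.5 mm into the bore (11 mm from the collar's axis), so the collar passes over the shaft only with the screw facing the flat.
- board: Fixed wooden parts board, 280 x 180 mm, top 15 mm above the counter. Origin: centre of its underside. Its long side is its x axis.
- spacer: Bystander on the board: loose black plastic ring, 38 mm outside, 12 mm tall. Origin: centre of its underside.
- driver: Bystander on the board: loose screwdriver with orange handle, 150 mm long, lying across the board. Origin: under its middle.
- jar: Bystander: amber jar with red lid, 80 mm wide, 130 mm tall. Origin: centre of its underside.
- sauce: Bystander: clear bottle with yellow cap, 56 mm wide, 170 mm tall. Origin: centre of its underside.
- bowl: Bystander: steel bowl, 120 mm wide, 60 mm tall. Origin: centre of its underside.
- mug: Bystander: blue mug, 80 mm wide, 90 mm tall. Origin: centre of its underside.
- spreader: Bystander: loose wooden T-shaped batter spreader, about 175 x 150 x 18 mm, lying flat. Origin: on the underside, at the middle of the handle.
Not all that is in view belongs to the job. Of the things that look like the machine, the smaller one is meant. Of the things shaped like the collar, the brass one is meant.

How it is judged:
By the outcome, as a careful person would: the job done as asked, in the order asked, and still so for the second after the job is handed in, while the arm keeps its last pose, push and grip.
It also fails if it takes over 54 s, if anything falls off the work surface, if the arm or the gripper's body presses on something with over 40 N, if the wrist force passes 120 N, or if a joint passes its speed limit or range.

## Working session

There is one attempt and no reset: what is moved stays moved. The work goes in short steps, Python scripts to look and compute and a tool call to move; the robot and the scene stay as the last step left them, time stands still between calls to the robot, and variables do not carry over. Pictures are saved under pics/ and viewed, at most 10 in all, crops included, and the job is handed in when it is done.

Besides the shell and the picture viewer there is one more tool, called after "Emit:" by a JSON object that holds its "api" and its "payload". move_arm: Moves the arm, as the interface text tells. Shift numbers are shares of 0.03 m and turn numbers shares of 0.12 rad, none past 1 either way. Its arguments: {"type":"object","properties":{"commands":{"type":"array","items":{"type":"array","items":{"type":"number","minimum":-1,"maximum":1}}},"squeeze":{"type":"number"}},"required":["commands"]}

```bash
ls; mkdir -p pics; python3 - <<'E'
from workcell import ctrl
import cv2,numpy as np
print(ctrl.state())
ims=[]
for n in ["scene","top"]:
    s=ctrl.snapshot(n); np.savez(f"pics/{n}0.npz",**s); cv2.imwrite(f"pics/{n}0.png",s["image"][:,:,::-1]); print(n,s["K"].tolist(),s["view"].round(3).tolist())
E
```

```text
pics
{'clock': 0.0, 'joints': array([-1.35148742e+00,  4.94204148e-01,  1.34611196e+00, -4.03310641e-06,
        1.30252537e+00, -9.54762891e-02]), 'dq': array([ 3.68608410e-05,  1.30942664e-03,  8.60925928e-05,  9.61422218e-05,
       -1.01766157e-03, -9.18751045e-04]), 'joint_torque': array([ 7.17752759e-03, -8.78798676e+01, -3.81849289e+01,  7.11504067e-02,
        5.31646342e-02, -1.15073585e-04]), 'tool_pos': array([ 193.46197124, -594.00686432,  291.63167509]), 'orientation': array([-3.10152942e+00, -4.92230775e-01,  1.27425880e-04]), 'force': array([-0.10320015,  0.26904155,  0.8153109 ]), 'torque': array([0.0598447 , 0.04082909, 0.02118388]), 'gripper_force': 0.0, 'opening': 91.26569820356127}
scene [[470.05731927569667, 0.0, 248.94367759283824], [0.0, 470.05731927569667, 191.50118711028063], [0.0, 0.0, 1.0]] [[-0.865, 0.502, -0.001, 452.239], [0.403, 0.693, -0.598, -140.8], [-0.299, -0.517, -0.802, 1643.962], [0.0, 0.0, 0.0, 1.0]]
top [[392.3240554529781, 0.0, 253.7738484446902], [0.0, 392.3240554529781, 191.94269261766195], [0.0, 0.0, 1.0]] [[-0.021, -1.0, 0.017, -28.766], [-0.995, 0.019, -0.094, 518.742], [0.094, -0.019, -0.995, 1564.392], [0.0, 0.0, 0.0, 1.0]]
```

View pics/top0.png

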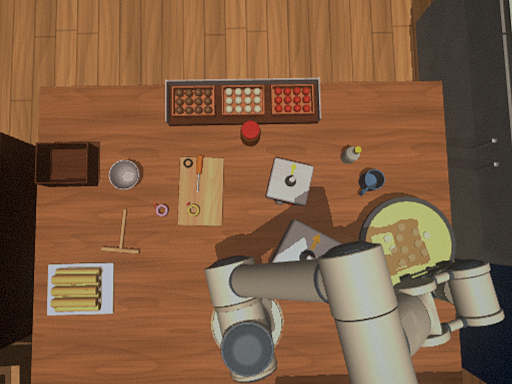

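View pics/scene0.png

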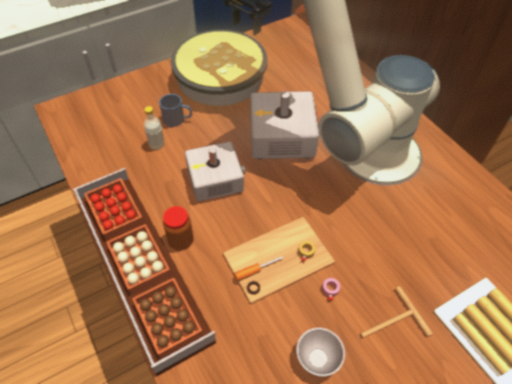

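The top view shows the small machine at about (290,180) with its yellow arrow, the brass collar at about (193,210) on the board, the large decoy machine at (305,245) and the pink decoy ring at (162,210). The scene view agrees: small machine at (214,170), collar at (306,250).

```bash
cat > h.py <<'E'
import numpy as np, cv2
def pts(s):
    d=s["depth"].astype(float);v,u=np.mgrid[0:384,0:512];K=s["K"]
    c=np.stack([(u-K[0,2])/K[0,0]*d,(v-K[1,2])/K[1,1]*d,d],-1)
    R=s["view"][:3,:3];t=s["view"][:3,3]
    return (c-t)@R
def proj(s,p):
    c=s["view"][:3,:3]@np.asarray(p,float)+s["view"][:3,3];q=s["K"]@c;return q[:2]/q[2]
def rays(s,uv):
    K=s["K"];R=s["view"][:3,:3];t=s["view"][:3,3]
    d=R.T@np.array([(uv[0]-K[0,2])/K[0,0],(uv[1]-K[1,2])/K[1,1],1]);return -R.T@t,d
def tri(rs):
    A=0;b=0
    for o,d in rs:
        d=d/np.linalg.norm(d);P=np.eye(3)-np.outer(d,d);A=A+P;b=b+P@o
    return np.linalg.solve(A,b)
def at_z(s,uv,z):
    o,d=rays(s,uv);return o+d*(z-o[2])/d[2]
E
python3 - <<'E'
from h import *
S={n:dict(np.load(f"pics/{n}0.npz")) for n in ["scene","top"]}
for n,s in S.items():
    P=pts(s);hsv=cv2.cvtColor(s["image"],cv2.COLOR_RGB2HSV)
    X,Y,Z=P[...,0],P[...,1],P[...,2]
    boxes={"scene":((180,135,250,205),(295,235,325,270)),"top":((262,152,318,208),(182,198,206,220))}[n]
    for b in boxes:
        m=np.zeros(Z.shape,bool);m[b[1]:b[3],b[0]:b[2]]=1
        print(n,b,"z percentiles",np.percentile(Z[m],[5,50,95]).round(1))
    b=boxes[0];m=np.zeros(Z.shape,bool);m[b[1]:b[3],b[0]:b[2]]=1
    top=m&(abs(Z-90)<8);rect=cv2.minAreaRect(P[top][:,:2].astype(np.float32));print(" top rect",rect, np.median(Z[top]))
    sh=m&(Z>135);print(" shaft",sh.sum(),P[sh].mean(0).round(1),Z[m].max())
    yel=m&(hsv[...,0]>18)&(hsv[...,0]<35)&(hsv[...,1]>130)&(Z>75);print(" yel",yel.sum(),P[yel].mean(0).round(1))
    cop=m&(hsv[...,0]<18)&(hsv[...,1]>80)&(Z>95);print(" cop",cop.sum(),P[cop].mean(0).round(1) if cop.any() else '')
    b=boxes[1];m=np.zeros(Z.shape,bool);m[b[1]:b[3],b[0]:b[2]]=1
    br=m&(Z>30);print(" collar",br.sum(),P[br].mean(0).round(1),cv2.minEnclosingCircle(P[br][:,:2].astype(np.float32)))
    red=m&((hsv[...,0]<8)|(hsv[...,0]>172))&(hsv[...,1]>150);print(" red",red.sum(),P[red].mean(0).round(1) if red.any() else '',np.argwhere(red).mean(0))
a=S["scene"]["image"][130:275,175:335];b=S["top"]["image"][145:225,175:325]
b=cv2.resize(b,None,fx=4,fy=4,interpolation=cv2.INTER_CUBIC)[:300];b=cv2.resize(S["top"]["image"][148:228,178:322],(600,333),interpolation=cv2.INTER_CUBIC)
a=cv2.resize(a,(287*2-200,348),interpolation=cv2.INTER_CUBIC)
cv2.imwrite("pics/crop.png",cv2.resize(S["scene"]["image"][130:275,175:335],(640,580),interpolation=cv2.INTER_CUBIC)[:,:,::-1])
E
```

```text
scene (180, 135, 250, 205) z percentiles [-4.8 36.1 92.6]
scene (295, 235, 325, 270) z percentiles [ 1.9 15.1 40.3]
 top rect ((555.1842651367188, -174.16091918945312), (166.7631378173828, 159.09500122070312), 75.52669525146484) 88.60351752919473
 shaft 75 [683.  125.  508.7] 1234.677466982139
 yel 17 [ 604.5 -188.4   89.4]
 cop 68 [637.5  14.2 348.6]
 collar 169 [460.3 218.5  52.7] ((687.4660034179688, 458.24285888671875), 364.15557861328125)
 red 12 [476.4 232.5  30.6] [258.75 303.25]
top (262, 152, 318, 208) z percentiles [-3.6 84.8 95.8]
top (182, 198, 206, 220) z percentiles [10.1 16.7 43.2]
 top rect ((553.44482421875, -178.37283325195312), (160.12831115722656, 161.7085723876953), 75.53168487548828) 90.71035790442983
 shaft 44 [ 503.  -132.8  547. ] 1606.6082022097103
 yel 27 [ 602.5 -192.2   91.4]
 cop 7 [ 395.1  -31.8 1397.5]
 collar 89 [451.1 203.2  75.9] ((423.3372802734375, 111.95840454101562), 132.96316528320312)
 red 5 [476.2 226.   34.3] [203.4 187.8]
```

View pics/crop.png

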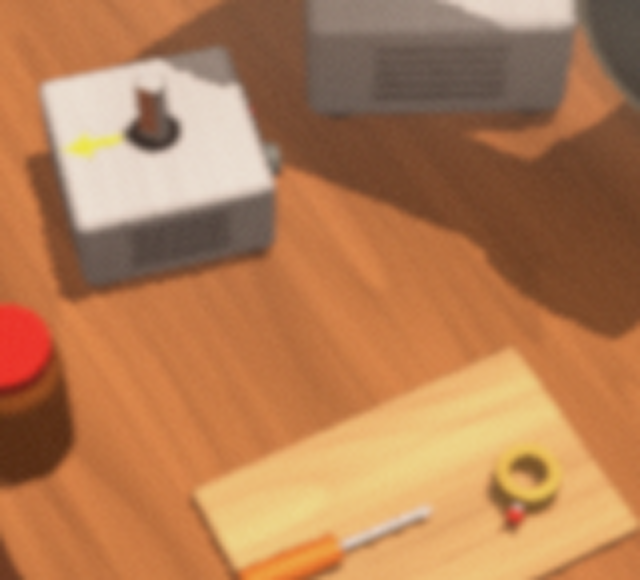

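The crop shows the copper flat on the left half of the shaft as seen by the scene camera (the flat faces about +20..30° in world; the arrow about -15°), and the collar's red screw points toward the camera, at roughly +40°.

```bash
cat >> h.py <<'E'
from scipy.spatial.transform import Rotation as Ro
def plan(st,pos,yaw,tip_y=True):
    """remaining shift (tool axes, /30mm) and turn (/0.12) to TCP pos, tool-x heading yaw(rad), pointing down"""
    R=Ro.from_rotvec(st["orientation"]).as_matrix()
    c,s=np.cos(yaw),np.sin(yaw);T=np.array([[c,s,0],[s,-c,0],[0,0,-1.]])
    rv=Ro.from_matrix(R.T@T).as_rotvec()
    return (R.T@(np.asarray(pos,float)-st["tool_pos"])/30).round(3),(rv/.12).round(3)
E
python3 - <<'E'
from h import *
from workcell import ctrl
st=ctrl.state();R=Ro.from_rotvec(st["orientation"]).as_matrix();print(R.round(3),np.arctan2(R[1,0],R[0,0]))
s=ctrl.snapshot("wrist");V=s["view"];print(s["K"].round(1).tolist());C=-V[:3,:3].T@V[:3,3]
print("cam pos in tool",R.T@(C-st["tool_pos"]),"\ncam axes in tool",(R.T@V[:3,:3].T).round(3))
E
```

```text
[[ 0.951  0.31  -0.   ]
 [ 0.31  -0.951  0.001]
 [ 0.    -0.001 -1.   ]] 0.3147845661027994
[[325.1, 0.0, 249.6], [0.0, 325.1, 195.5], [0.0, 0.0, 1.0]]
cam pos in tool [ 77.10948124  -0.23151831 -91.59301447] 
cam axes in tool [[-0.001 -0.961 -0.276]
 [ 1.    -0.001 -0.   ]
 [ 0.    -0.276  0.961]]
```

Emit:
{"api": "move_arm", "payload": {"commands": [[0.5, -0.3, -0.6, 0, 0, 0, 1], [1, -0.62, -0.4, 0, 0, 0, 1], [1, -0.62, 0, 0, 0, 0, 1], [1, -0.62, 0, 0, 0, 0, 1], [1, -0.62, 0, 0, 0, 0, 1]]}}

```text
clock: 0.65
tool_pos: [297.2, -471.4, 323.2]
orientation: [3.102, 0.492, 0.001]
force: [0.2, -1.0, -0.7]
opening: 91.0
gripper_force: 0.0
```

Emit:
{"api": "move_arm", "payload": {"commands": [[1, -0.62, 0, 0, 0, 0, 1], [1, -0.62, 0, 0, 0, 0, 1], [1, -0.62, 0, 0, 0, 0, 1], [1, -0.62, 0, 0, 0, 0, 1], [1, -0.62, 0, 0, 0, 0, 1]]}}

```text
clock: 1.15
tool_pos: [410.8, -336.4, 323.2]
orientation: [3.102, 0.493, 0.001]
force: [0.4, -1.1, -0.1]
opening: 91.1
gripper_force: 0.0
```

Emit:
{"api": "move_arm", "payload": {"commands": [[1, -0.62, 0, 0, 0, 0, 1], [1, -0.62, 0, 0, 0, 0, 1], [1, -0.62, 0, 0, 0, 0, 1], [1, -0.62, 0.4, 0, 0, 0, 1], [0.77, -0.52, 0.6, 0, 0, 0, 1]]}}

```text
clock: 1.65
tool_pos: [519.7, -206.3, 293.6]
orientation: [3.101, 0.494, 0.004]
force: [-0.2, 0.5, 0.6]
opening: 91.4
gripper_force: 0.0
```

Emit:
{"api": "move_arm", "payload": {"commands": [[0, 0, 0, 0, 0, 0, 1], [0, 0, 0, 0, 0, 0, 1]]}}

```text
clock: 1.85
tool_pos: [518.2, -207.4, 292.7]
orientation: [-3.102, -0.495, 0.0]
force: [-0.2, -0.3, -0.2]
opening: 91.3
gripper_force: 0.0
```

```bash
python3 - <<'E'
from h import *
from workcell import ctrl
st=ctrl.state();print(st["clock"],st["tool_pos"],st["force"])
s=ctrl.snapshot("wrist");np.savez("pics/w1.npz",**s)
P=pts(s);Z=P[...,2];hsv=cv2.cvtColor(s["image"],cv2.COLOR_RGB2HSV)
print("shaft top px",proj(s,[555,-176,150]),"foot",proj(s,[555,-176,90]))
m=(abs(Z-90)<4)&(abs(P[...,0]-555)<110)&(abs(P[...,1]+176)<110);r=cv2.minAreaRect(P[m][:,:2].astype(np.float32));print("rect",r,np.median(Z[m]))
yel=(hsv[...,0]>20)&(hsv[...,0]<35)&(hsv[...,1]>130)&(abs(Z-90)<8);y=P[yel][:,:2];print("yel",yel.sum(),y.mean(0));vx=cv2.fitLine(y.astype(np.float32),2,0,.01,.01).ravel();print(vx,np.arctan2(vx[1],vx[0]))
cv2.imwrite("pics/w1.png",cv2.resize(s["image"],(800,600))[:,:,::-1])
E
```

```text
1.85 [ 518.1787162  -207.41346409  292.65656545] [-0.19821242 -0.3148666  -0.24090433]
shaft top px [224.46643598 148.89651746] foot [229.4540953  139.64853561]
rect ((553.7080078125, -178.25030517578125), (156.17642211914062, 156.50588989257812), 75.70758819580078) 89.08745679726404
yel 593 [ 603.34903222 -191.01441115]
[ 9.7027814e-01 -2.4199241e-01  6.0334906e+02 -1.9101440e+02] -0.24441877
```

View pics/w1.png

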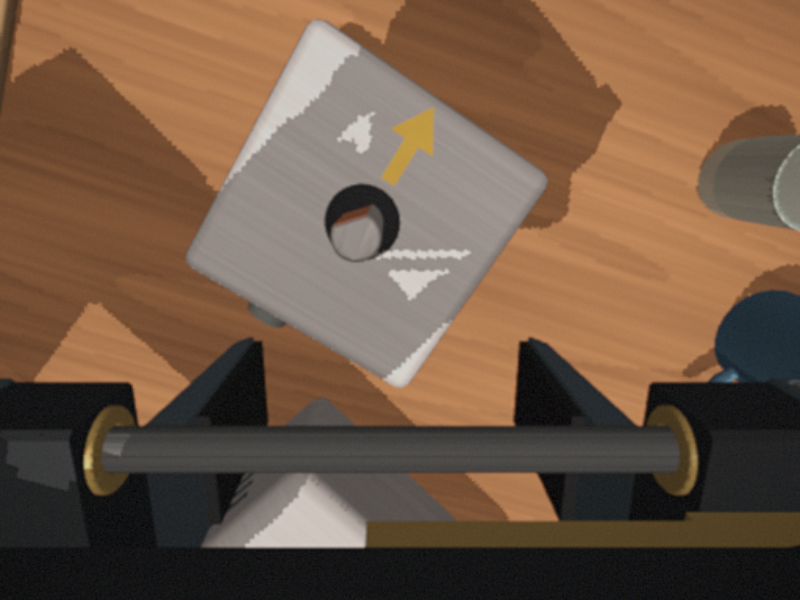

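The wrist picture shows the machine square at (370,200), the arrow at (412,145), and the shaft top at about (356,233) with copper along its upper edge; so the flat faces image-up, slightly left. I'll rectify it at the shaft's top plane.

```bash
python3 - <<'E'
from h import *
s=dict(np.load("pics/w1.npz"))
def rect(z,half,n):
    g=np.linspace(-half,half,n);X,Y=np.meshgrid(554+g,-177+g[::-1])   # right=+x, up=+y
    c=np.stack([X,Y,np.full_like(X,z)],-1)@s["view"][:3,:3].T+s["view"][:3,3];q=c@s["K"].T
    return cv2.remap(s["image"],(q[...,0]/q[...,2]).astype(np.float32),(q[...,1]/q[...,2]).astype(np.float32),cv2.INTER_CUBIC)
a=rect(150,25,500);b=rect(90,90,300)
for i in range(-20,21,10):
    p=int((i+25)/50*500);cv2.line(a,(p,0),(p,6),(255,0,0),1);cv2.line(a,(0,p),(6,p),(255,0,0),1)
cv2.imwrite("pics/r1.png",np.hstack([a,cv2.copyMakeBorder(b,0,200,0,0,0)])[:,:,::-1])
E
```

```text
(no output)
```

View pics/r1.png

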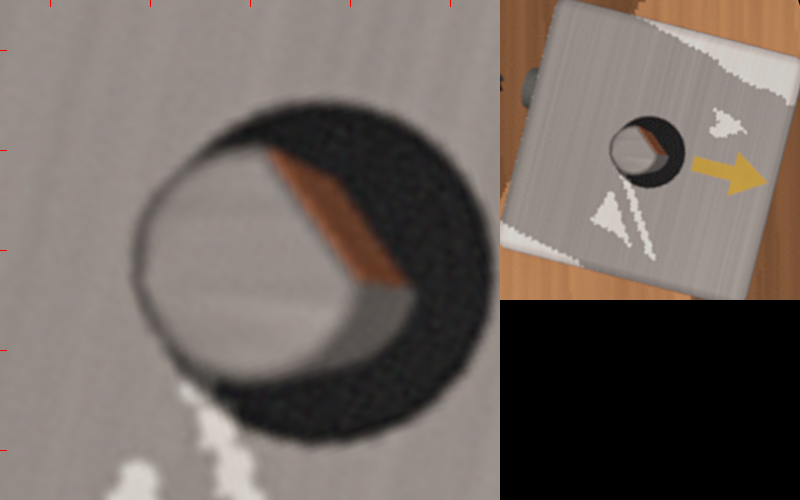

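Rectified at the shaft's top (10 px/mm): the disc is centred near (248,263), so the axis is at about (553.8,-178.3). The flat edge runs from (266,147) to (355,285), so its normal is at about 0.57 rad; the arrow is at about -0.25 rad.

Emit:
{"api": "move_arm", "payload": {"commands": [[0, 0, 0, 0, 0, -1, 1], [0, 0, 0, 0, 0, -1, 1], [0, 0, 0, 0, 0, -1, 1], [0, 0, 0, 0, 0, -1, 1], [0, 0, 0, 0, 0, -1, 1]]}}

```text
clock: 2.4
tool_pos: [517.7, -209.3, 293.3]
orientation: [2.815, 1.392, 0.001]
force: [-0.2, 0.2, 0.0]
opening: 91.2
gripper_force: 0.0
```

Emit:
{"api": "move_arm", "payload": {"commands": [[0, 0, 0, 0, 0, -1, 1], [0, 0, 0, 0, 0, -1, 1], [0, 0, 0, 0, 0, -1, 1], [0, 0, 0, 0, 0, -1, 1], [0, 0, 0, 0, 0, -1, 1]]}}

```text
clock: 2.9
tool_pos: [517.7, -209.3, 293.3]
orientation: [2.278, 2.162, 0.0]
force: [0.6, -0.4, -0.0]
opening: 91.1
gripper_force: 0.0
```

Emit:
{"api": "move_arm", "payload": {"commands": [[0, 0, 0, 0, 0, -1, 1], [0, 0, 0, 0, 0, -1, 1], [0, 0, 0, 0, 0, -1, 1], [0, 0, 0, 0, 0, -1, 1], [0, 0, 0, 0, 0, -1, 1]]}}

```text
clock: 3.4
tool_pos: [517.7, -209.3, 293.3]
orientation: [1.538, 2.738, -0.0]
force: [-0.2, -0.8, -0.2]
opening: 91.4
gripper_force: 0.0
```

Emit:
{"api": "move_arm", "payload": {"commands": [[0, 0, 0, 0, 0, -0.24, 1], [0, 0, 0, 0, 0, 0, 1]]}}

```text
clock: 3.6
tool_pos: [517.9, -209.0, 292.9]
orientation: [1.507, 2.756, -0.0]
force: [0.5, 0.0, -0.2]
opening: 91.3
gripper_force: 0.0
```

```bash
python3 - <<'E'
from h import *
from workcell import ctrl
st=ctrl.state();print(st["clock"],st["tool_pos"],st["force"],st["joints"]);print(plan(st,[553.8,-178.3,178],2.144))
E
```

```text
3.6 [ 517.89003265 -208.99317571  292.87890691] [ 0.52105592  0.03797587 -0.16417023] [-4.90464804e-01  3.99077125e-01  1.51146987e+00 -4.24844273e-05
  1.23014375e+00 -1.06049731e+00]
(array([0.218, 1.558, 3.83 ]), array([ 0.003,  0.007, -0.026]))
```

Emit:
{"api": "move_arm", "payload": {"commands": [[0.11, 0.78, 0, 0, 0, 0, 1], [0.11, 0.78, 0, 0, 0, 0, 1], [0, 0, 0.8, 0, 0, 0, 1], [0, 0, 0.8, 0, 0, 0, 1], [0, 0, 0.8, 0, 0, 0, 1]]}}

```text
clock: 4.1
tool_pos: [553.9, -177.6, 219.8]
orientation: [1.508, 2.755, 0.0]
force: [0.1, 0.4, -0.0]
opening: 90.9
gripper_force: 0.0
```

Emit:
{"api": "move_arm", "payload": {"commands": [[0, 0, 0.8, 0, 0, 0, 1], [0, 0, 0.63, 0, 0, 0, 0.5], [0, 0, 0, 0, 0, 0, 0.4], [0, 0, 0, 0, 0, 0, 0.4]], "squeeze": 10}}

```text
clock: 4.5
tool_pos: [554.0, -177.8, 177.9]
orientation: [1.506, 2.757, -0.0]
force: [0.6, -0.6, 0.2]
opening: 70.0
gripper_force: 0.0
```

```bash
python3 - <<'E'
from h import *
from workcell import ctrl
st=ctrl.state();print(st["clock"],st["tool_pos"],st["force"],st["opening"]);print(plan(st,[553.8,-178.3,178],2.144))
E
```

```text
4.5 [ 553.95377961 -177.78347028  177.85495022] [ 0.61930484 -0.64068795  0.17895062] 70.01092572319153
(array([-0.012, -0.014, -0.005]), array([ 0.  ,  0.  , -0.02]))
```

Emit:
{"api": "move_arm", "payload": {"commands": [[0, 0, 0, 0, 0, 0, 0], [0, 0, 0, 0, 0, 0, 0], [0, 0, 0, 0, 0, 0, 0], [0, 0, 0, 0, 0, 0, 0], [0, 0, 0, 0, 0, 0, 0]], "squeeze": 10}}

```text
clock: 5.0
tool_pos: [553.9, -177.6, 177.5]
orientation: [1.503, 2.758, 0.0]
force: [0.2, 0.0, 0.7]
opening: 30.1
gripper_force: 0.0
```

Emit:
{"api": "move_arm", "payload": {"commands": [[0, 0, 0, 0, 0, 0, 0], [0, 0, 0, 0, 0, 0, 0], [0, 0, 0, 0, 0, 0, 0], [0, 0, 0, 0, 0, 0, 0]]}}

```text
clock: 5.4
tool_pos: [552.8, -178.2, 177.3]
orientation: [-1.502, -2.757, 0.003]
force: [-9.4, -8.3, 5.1]
opening: 20.8
gripper_force: 10.0
```

Emit:
{"api": "move_arm", "payload": {"commands": [[0, -0.043, 0, 0, 0, 0, 0], [0, 0, 0, 0, 0, 0, 0], [0, 0, 0, 0, 0, 0, 0]], "squeeze": 30}}

```text
clock: 5.7
tool_pos: [552.6, -178.3, 177.4]
orientation: [-1.503, -2.758, 0.001]
force: [-3.1, -2.2, 2.7]
opening: 20.4
gripper_force: 30.0
```

```bash
python3 - <<'E'
from h import *
from workcell import ctrl
st=ctrl.state();print(st["clock"],st["tool_pos"],st["force"],st["torque"],st["opening"],st["gripper_force"]);print(plan(st,[553.8,-178.3,178],1.321))
E
```

```text
5.7 [ 552.59194404 -178.31708185  177.36948262] [-3.10587784 -2.17187702  2.65125818] [-0.42750062  0.56583575  0.06478083] 20.406084817546862 29.999904158175923
(array([-0.021,  0.034, -0.021]), array([-4.000e-03,  1.000e-03,  6.856e+00]))
```

Opening is 20.4 mm: squarely on the flat. Next I turn the shaft by 0.823 rad clockwise.

Emit:
{"api": "move_arm", "payload": {"commands": [[0.005, -0.01, 0, 0, 0, 0.7, 0], [0.006, 0, 0, 0, 0, 0.8, 0], [0.006, 0, 0, 0, 0, 0.8, 0], [0.006, 0, 0, 0, 0, 0.8, 0], [0.006, 0, 0, 0, 0, 0.8, 0]]}}

```text
clock: 6.2
tool_pos: [552.7, -177.5, 177.4]
orientation: [2.106, 2.33, 0.001]
force: [3.1, -0.4, -1.8]
opening: 20.0
gripper_force: 30.0
```

Emit:
{"api": "move_arm", "payload": {"commands": [[0.006, 0, 0, 0, 0, 0.8, 0], [0.006, 0, 0, 0, 0, 0.8, 0], [0.005, 0, 0, 0, 0, 0.7, 0], [0.005, 0, 0, 0, 0, 0.66, 0], [0, 0, 0, 0, 0, 0, 0]]}}

```text
clock: 6.7
tool_pos: [553.0, -176.9, 177.4]
orientation: [2.482, 1.924, 0.002]
force: [6.3, -0.3, -1.8]
opening: 20.1
gripper_force: 30.0
```

Emit:
{"api": "move_arm", "payload": {"commands": [[0, 0, 0, 0, 0, 0, 0], [0, 0, 0, 0, 0, 0, 0]]}}

```text
clock: 6.9
tool_pos: [553.0, -177.0, 177.4]
orientation: [2.479, 1.929, 0.002]
force: [5.5, -1.0, -3.2]
opening: 20.3
gripper_force: 30.0
```

```bash
python3 - <<'E'
from h import *
from workcell import ctrl
st=ctrl.state();print(st["clock"],st["tool_pos"],st["force"],st["torque"],st["opening"],st["gripper_force"]);print(plan(st,st["tool_pos"],1.321))
E
```

```text
6.9 [ 553.01302433 -176.95703536  177.36205236] [ 5.5418057  -0.98989977 -3.21228268] [ 0.10661989 -0.80530711 -0.07104105] 20.333408878501405 30.000429120045737
(array([0., 0., 0.]), array([ 0.013, -0.002,  0.013]))
```

Emit:
{"api": "move_arm", "payload": {"commands": [[0, 0, 0, 0, 0, 0, 0.6], [0, 0, 0, 0, 0, 0, 1], [0, 0, 0, 0, 0, 0, 1], [0, 0, 0, 0, 0, 0, 1], [0, 0, -0.5, 0, 0, 0, 1]]}}

```text
clock: 7.4
tool_pos: [551.3, -176.6, 191.0]
orientation: [-2.479, -1.925, 0.002]
force: [-0.0, -0.6, 0.3]
opening: 57.5
gripper_force: 0.0
```

Emit:
{"api": "move_arm", "payload": {"commands": [[0, 0, -0.8, 0, 0, 0, 1], [0, 0, -0.9, 0, 0, 0, 1], [0, 0, -0.9, 0, 0, 0, 1], [0, 0, -0.7, 0, 0, 1, 1], [-0.8, -0.4, 0, 0, 0, 1, 1]]}}

```text
clock: 7.9
tool_pos: [534.5, -194.4, 294.2]
orientation: [2.692, 1.61, 0.006]
force: [0.4, -0.3, 1.0]
opening: 91.4
gripper_force: 0.0
```

Emit:
{"api": "move_arm", "payload": {"commands": [[0, 0, 0, 0, 0, 1, 1], [0, 0, 0, 0, 0, 1, 1], [0, 0, 0, 0, 0, 1, 1], [0, 0, 0, 0, 0, 1, 1], [0, 0, 0, 0, 0, 1, 1]]}}

```text
clock: 8.4
tool_pos: [532.2, -194.9, 291.3]
orientation: [-3.053, -0.74, 0.0]
force: [0.6, 0.8, 0.2]
opening: 91.1
gripper_force: 0.0
```

Emit:
{"api": "move_arm", "payload": {"commands": [[0, 0, 0, 0, 0, 1, 1], [0, 0, 0, 0, 0, 1, 1], [0, 0, 0, 0, 0, 1, 1], [0, 0, 0, 0, 0, 1, 1], [0, 0, 0, 0, 0, 1, 1]]}}

```text
clock: 8.9
tool_pos: [532.2, -194.9, 291.3]
orientation: [-3.135, 0.195, 0.0]
force: [-0.0, 0.2, 1.7]
opening: 91.2
gripper_force: 0.0
```

Emit:
{"api": "move_arm", "payload": {"commands": [[-0.5, 0, 0, 0, 0, 1, 1], [0, 0, 0, 0, 0, 0.1, 1], [0, 0, 0, 0, 0, 0, 1], [0, 0, 0, 0, 0, 0, 1]]}}

```text
clock: 9.3
tool_pos: [517.9, -193.3, 291.4]
orientation: [3.117, -0.39, 0.001]
force: [-0.5, 0.3, -0.1]
opening: 91.3
gripper_force: 0.0
```

```bash
cat >> h.py <<'E'
def rectify(s,c,z,half,n):
    g=np.linspace(-half,half,n);X,Y=np.meshgrid(c[0]+g,c[1]+g[::-1])   # right=+x, up=+y
    q=(np.stack([X,Y,np.full_like(X,z)],-1)@s["view"][:3,:3].T+s["view"][:3,3])@s["K"].T
    return cv2.remap(s["image"],(q[...,0]/q[...,2]).astype(np.float32),(q[...,1]/q[...,2]).astype(np.float32),cv2.INTER_CUBIC)
E
python3 - <<'E'
from h import *
from workcell import ctrl
st=ctrl.state();print(st["clock"],st["tool_pos"],st["joints"].round(3));print(plan(st,st["tool_pos"],-.25))
s=ctrl.snapshot("wrist");np.savez("pics/w2.npz",**s)
a=rectify(s,(554,-177),150,25,500);b=rectify(s,(554,-177),90,90,300)
for i in range(-20,21,10):
    p=int((i+25)/50*500);cv2.line(a,(p,0),(p,6),(255,0,0),1);cv2.line(a,(0,p),(6,p),(255,0,0),1)
cv2.imwrite("pics/r2.png",np.hstack([a,cv2.copyMakeBorder(b,0,200,0,0,0)])[:,:,::-1])
P=pts(s);Z=P[...,2];hsv=cv2.cvtColor(s["image"],cv2.COLOR_RGB2HSV)
m=((abs(Z-90)<4)&(abs(P[...,0]-555)<110)&(abs(P[...,1]+176)<110)).astype(np.uint8)
m=cv2.morphologyEx(m,cv2.MORPH_OPEN,np.ones((5,5)))>0
print("rect",cv2.minAreaRect(P[m][:,:2].astype(np.float32)))
big=rectify(s,(554,-177),90,100,1000);h2=cv2.cvtColor(big,cv2.COLOR_RGB2HSV)
y=np.argwhere((h2[...,0]>18)&(h2[...,0]<35)&(h2[...,1]>110)&(np.hypot(*(np.mgrid[0:1000,0:1000]-500))<430))
xy=np.stack([y[:,1],-y[:,0]],1).astype(np.float32)
ev=cv2.PCACompute(xy,None)[1][0];print("arrow PCA",np.arctan(ev[1]/ev[0]),xy.mean(0),len(xy))
c=y.mean(0);print("arrow centroid dir",np.arctan2(-(c[0]-500),c[1]-500))
E
```

```text
9.3 [ 517.89280419 -193.25672189  291.40079935] [-0.465  0.393  1.527  0.     1.222  1.354]
(array([0., 0., 0.]), array([ 0.   , -0.004,  0.01 ]))
rect ((553.7298583984375, -178.3880615234375), (156.08839416503906, 154.82504272460938), 75.69947052001953)
arrow PCA -0.24911726 [ 743.5926 -569.5438] 12694
arrow centroid dir -0.27809441120833084
```

View pics/r2.png

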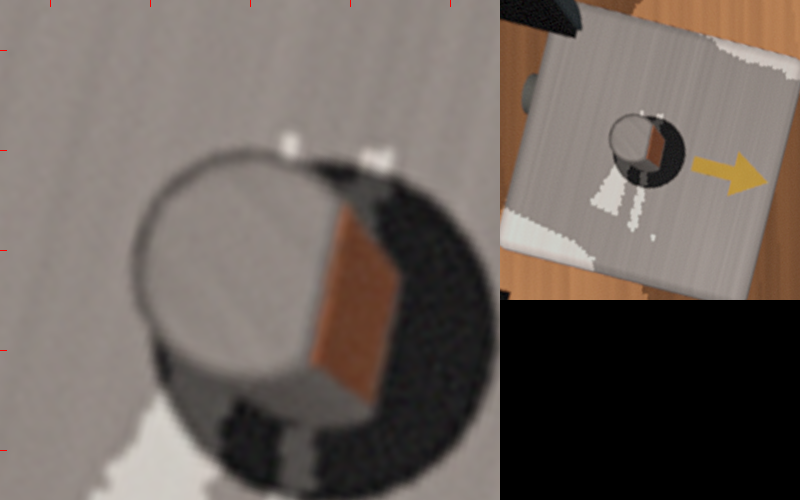

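The rectified view shows the flat's top edge from (344,205) to (311,360), so its normal is at about -0.21 rad; the arrow is at -0.249. I'll fit the copper edges numerically.

```bash
python3 - <<'E'
from h import *
s=dict(np.load("pics/w2.npz"))
for z,side in ((148,-1),(98,1)):
    a=rectify(s,(554,-177),z,25,1000).astype(float)
    a=cv2.GaussianBlur(a,(0,0),4)
    c=a[...,0]-a[...,2]   # red minus blue
    m=(c>45).astype(np.uint8);n,l,stt,cen=cv2.connectedComponentsWithStats(m);
    k=1+np.argmax(stt[1:,4]);ys,xs=np.where(l==k);y0,y1=ys.min(),ys.max()
    print("comp",stt[k],c.max())
    for th in (30,45,60):
        pt=[]
        for y in range(y0+20,y1-20,4):
            r=np.where(c[y]*(l[y]==k)>th)[0] if th>=45 else np.where(cv2.dilate((l==k).astype(np.uint8),np.ones((25,25)))[y]*c[y]>th)[0]
            if len(r): pt.append((r[0] if side<0 else r[-1],-y))
        pt=np.array(pt,np.float32)
        # keep middle part only
        for lo,hi in ((.1,.6),(.35,.9),(.1,.9)):
            q=pt[int(lo*len(pt)):int(hi*len(pt))];v=cv2.fitLine(q,cv2.DIST_HUBER,0,.01,.01).ravel();d=v[:2]*np.sign(v[1]);nrm=np.arctan2(-d[0],d[1])
            x0,yy=v[2]/20-25+554,v[3]/20+25-177
            print(z,th,(lo,hi),"normal heading",nrm.round(3),"axis est via 8.5?",(x0,yy))
E
```

```text
comp [  618   412   167   379 37505] 69.50581961623737
148 30 (0.1, 0.6) normal heading -0.194 axis est via 8.5? (np.float32(561.2738), np.float32(-179.35867))
148 30 (0.35, 0.9) normal heading -0.187 axis est via 8.5? (np.float32(560.4002), np.float32(-183.83945))
148 30 (0.1, 0.9) normal heading -0.193 axis est via 8.5? (np.float32(560.8302), np.float32(-181.63794))
148 45 (0.1, 0.6) normal heading -0.206 axis est via 8.5? (np.float32(561.61035), np.float32(-179.39374))
148 45 (0.35, 0.9) normal heading -0.197 axis est via 8.5? (np.float32(560.7336), np.float32(-183.71353))
148 45 (0.1, 0.9) normal heading -0.201 axis est via 8.5? (np.float32(561.15625), np.float32(-181.65625))
148 60 (0.1, 0.6) normal heading -0.237 axis est via 8.5? (np.float32(561.9682), np.float32(-180.02773))
148 60 (0.35, 0.9) normal heading -0.212 axis est via 8.5? (np.float32(561.12683), np.float32(-183.7146))
148 60 (0.1, 0.9) normal heading -0.225 axis est via 8.5? (np.float32(561.51807), np.float32(-182.07303))
comp [  479   241   203   461 55309] 69.96864045760746
98 30 (0.1, 0.6) normal heading 0.245 a
[... 196 characters left out ...]
ding -0.091 axis est via 8.5? (np.float32(562.22144), np.float32(-178.50539))
98 45 (0.1, 0.6) normal heading 0.295 axis est via 8.5? (np.float32(561.8959), np.float32(-172.06113))
98 45 (0.35, 0.9) normal heading -0.206 axis est via 8.5? (np.float32(562.0139), np.float32(-177.98706))
98 45 (0.1, 0.9) normal heading -0.092 axis est via 8.5? (np.float32(561.71716), np.float32(-178.29286))
98 60 (0.1, 0.6) normal heading 0.409 axis est via 8.5? (np.float32(560.2385), np.float32(-171.11629))
98 60 (0.35, 0.9) normal heading -0.237 axis est via 8.5? (np.float32(561.0738), np.float32(-178.44237))
98 60 (0.1, 0.9) normal heading 0.035 axis est via 8.5? (np.float32(560.6237), np.float32(-176.8642))
```

```bash
cat >> h.py <<'E'
from scipy.optimize import minimize
def fit_flat(s,x0=(554,-177.5,-.22),zt=148,zb=98):
    im=s["image"].astype(float);c=im[...,0]-im[...,2]
    def poly(p):
        n=np.array([np.cos(p[2]),np.sin(p[2])]);t=np.array([-n[1],n[0]]);a=np.array(p[:2])+8.5*n
        return [proj(s,[*(a+w*t),z]) for w,z in ((8,zt),(-8,zt),(-8,zb),(8,zb))]
    q=np.array(poly(x0));lo=(q.min(0)-8).astype(int);hi=(q.max(0)+8).astype(int)
    C=c[lo[1]:hi[1],lo[0]:hi[0]];F=16
    def ren(p):
        m=np.zeros((C.shape[0]*F,C.shape[1]*F),np.uint8)
        cv2.fillPoly(m,[np.round(((np.array(poly(p))-lo+.5)*F-.5)*16).astype(np.int32)],255,shift=4)
        return cv2.GaussianBlur(cv2.resize(m.astype(np.float32)/255,C.shape[::-1],interpolation=cv2.INTER_AREA),(0,0),max(p[3],.2))
    def cost(p):
        r=ren(p).ravel();A=np.stack([r,np.ones_like(r)],1);k,*_=np.linalg.lstsq(A,C.ravel(),rcond=None)
        return np.abs(A@k-C.ravel()).mean()
    best=None
    for da in (-.1,0,.1):
        r=minimize(cost,[x0[0],x0[1],x0[2]+da,.6],method="Nelder-Mead",options=dict(initial_simplex=np.array([[x0[0],x0[1],x0[2]+da,.6]]*5)+np.vstack([np.zeros(4),np.diag([1.5,1.5,.1,.3])]),xatol=1e-3,fatol=1e-4,maxiter=600))
        if best is None or r.fun<best.fun: best=r
    return best.x.round(3),round(best.fun,3)
E
python3 - <<'E'
from h import *
print(fit_flat(dict(np.load("pics/w2.npz"))))
print(fit_flat(dict(np.load("pics/w1.npz")),(554,-177.5,.57)))
E
```

```text
(array([ 5.53192e+02, -1.78026e+02, -2.21000e-01,  6.61000e-01]), np.float64(5.555))
(array([ 552.831, -178.235,    0.608,    0.774]), np.float64(6.209))
```

Emit:
{"api": "move_arm", "payload": {"commands": [[-0.3, 0.2, 0.6, 0, 0, 0, 1], [-0.2, 0.2, 0.9, 0, 0, 0, 1], [0, 0, 0.6, 0, 0, 0, 1], [0, 0, 0, 0, 0, 0, 1], [0, 0, 0, 0, 0, 0, 1]]}}

```text
clock: 9.85
tool_pos: [500.4, -201.2, 228.7]
orientation: [-3.117, 0.393, 0.0]
force: [0.5, -0.3, -0.2]
opening: 91.3
gripper_force: 0.0
```

```bash
python3 - <<'E'
from h import *
from workcell import ctrl
s=ctrl.snapshot("wrist");np.savez("pics/w3.npz",**s);print(ctrl.state()["tool_pos"])
print(fit_flat(s))
big=rectify(s,(554,-177),90,100,1000);h2=cv2.cvtColor(big,cv2.COLOR_RGB2HSV)
y=np.argwhere((h2[...,0]>18)&(h2[...,0]<35)&(h2[...,1]>110)&(np.hypot(*(np.mgrid[0:1000,0:1000]-500))<430))
xy=np.stack([y[:,1],-y[:,0]],1).astype(np.float32)
ev=cv2.PCACompute(xy,None)[1][0];print("arrow PCA",np.arctan(ev[1]/ev[0]),len(xy))
E
```

```text
[ 500.62123085 -201.23817708  229.15430502]
(array([ 5.53239e+02, -1.77646e+02, -2.37000e-01,  5.11000e-01]), np.float64(5.718))
arrow PCA -0.2936197 12898
```

The flat faces about -0.23 rad by the closer fit, against the arrow at -0.249: about 1° off, which is good. Now the collar.

Emit:
{"api": "move_arm", "payload": {"commands": [[-0.2, 0, -1, 0, 0, 0, 1], [-0.4, -0.5, -1, 0, 0, 0, 1], [-0.4, -0.9, 0, 0, 0, 0, 1], [-0.4, -1, 0, 0, 0, 0, 1], [-0.4, -1, 0, 0, 0, 0, 1]]}}

```text
clock: 10.4
tool_pos: [473.3, -87.9, 289.9]
orientation: [3.116, -0.394, 0.004]
force: [0.5, 0.5, 0.1]
opening: 91.3
gripper_force: 0.0
```

Emit:
{"api": "move_arm", "payload": {"commands": [[-0.4, -1, 0, 0, 0, 0, 1], [-0.4, -1, 0, 0, 0, 0, 1], [-0.4, -1, 0, 0, 0, 0, 1], [-0.4, -1, 0, 0, 0, 0, 1], [-0.4, -1, 0, 0, 0, 0, 1]]}}

```text
clock: 10.9
tool_pos: [452.5, 72.8, 289.7]
orientation: [-3.116, 0.393, -0.004]
force: [0.5, -0.2, 0.4]
opening: 91.3
gripper_force: 0.0
```

Emit:
{"api": "move_arm", "payload": {"commands": [[-0.4, -1, 0, 0, 0, 0, 1], [-0.4, -1, 0, 0, 0, 0, 1], [-0.4, -1, 0, 0, 0, -1, 1], [-0.2, -1, 0, 0, 0, -1, 1], [0, 0, 0, 0, 0, -1, 1]]}}

```text
clock: 11.4
tool_pos: [438.0, 201.2, 289.7]
orientation: [-3.135, -0.183, -0.004]
force: [0.6, -1.2, -0.3]
opening: 91.5
gripper_force: 0.0
```

Emit:
{"api": "move_arm", "payload": {"commands": [[0, 0, 0, 0, 0, -1, 1], [0, 0, 0, 0, 0, -1, 1], [0, 0, 0, 0, 0, -1, 1], [0, 0, 0, 0, 0, 0, 1], [0, 0, 0, 0, 0, 0, 1]]}}

```text
clock: 11.9
tool_pos: [438.1, 198.3, 289.1]
orientation: [-3.057, -0.724, -0.002]
force: [0.4, 0.6, -0.9]
opening: 91.2
gripper_force: 0.0
```

```bash
cat > col.py <<'E'
from h import *
from workcell import ctrl
def meas(s,c0=(457,213)):
    hsv=cv2.cvtColor(s["image"],cv2.COLOR_RGB2HSV)
    P=pts(s);near=np.hypot(P[...,0]-c0[0],P[...,1]-c0[1])<60
    br=near&(abs(P[...,2]-41)<3);c,r=cv2.minEnclosingCircle(P[br][:,:2].astype(np.float32));
    red=(near&((hsv[...,0]<6)|(hsv[...,0]>174))&(hsv[...,1]>170)).astype(np.uint8)
    n,l,stt,cen=cv2.connectedComponentsWithStats(red);k=1+np.argmax(stt[1:,4]);uv=cen[k]
    return c,r,np.median(P[br][:,2]),br.sum(),uv,stt[k],P[l==k].mean(0)
E
python3 - <<'E'
from col import *
st=ctrl.state();print(st["clock"],st["tool_pos"],st["joints"].round(3));print(plan(st,st["tool_pos"],.5))
s=ctrl.snapshot("wrist");np.savez("pics/w4.npz",**s)
try: print(meas(s))
except Exception as e: print(e)
cv2.imwrite("pics/w4.png",cv2.resize(s["image"],(800,600))[:,:,::-1])
E
```

```text
11.9 [438.07730331 198.25235551 289.09094183] [0.301 0.295 1.695 0.    1.15  1.406]
(array([0., 0., 0.]), array([ 0.002, -0.012, -0.291]))
((450.3774719238281, 207.07223510742188), 23.816165924072266, np.float64(39.98691761243163), np.int64(961), array([240.5       , 131.02777778]), array([235, 127,  12,   9,  72], dtype=int32), array([476.74822966, 228.82928377,  32.33230515]))
```

View pics/w4.png

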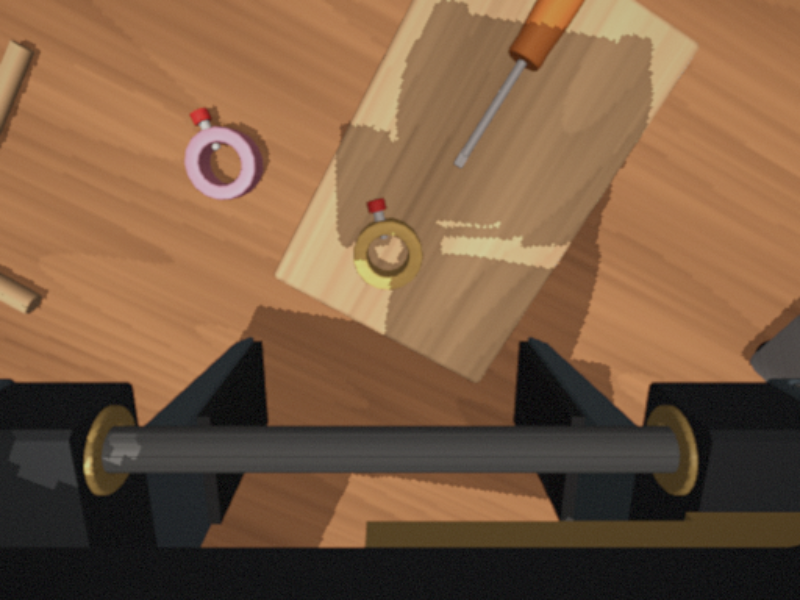

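The wrist picture shows the brass collar at (388,254), its red screw head at (377,206) pointing up and slightly left, and the driver's tip at (460,163), clear of the fingers. Measured centre is (450.4,207.1), top z about 40, screw heading about 0.69 rad.

Emit:
{"api": "move_arm", "payload": {"commands": [[0, 0, 0, 0, 0, -0.94, 1], [0, 0, 0, 0, 0, -0.94, 0.85], [0, 0, 1, 0, 0, 0, 0.8], [0, 0, 0.6, 0, 0, 0, 0.8], [0, 0, 0, 0, 0, 0, 0.8]]}}

```text
clock: 12.45
tool_pos: [436.9, 197.8, 238.8]
orientation: [-2.955, -1.065, 0.005]
force: [0.4, 0.1, 0.8]
opening: 73.2
gripper_force: 0.0
```

Emit:
{"api": "move_arm", "payload": {"commands": [[0, 0, 0, 0, 0, 0, 0.8], [0, 0, 0, 0, 0, 0, 0.8]]}}

```text
clock: 12.65
tool_pos: [438.3, 198.2, 241.4]
orientation: [2.955, 1.067, 0.002]
force: [0.4, 0.3, -0.5]
opening: 72.7
gripper_force: 0.0
```

```bash
python3 - <<'E'
from col import *
st=ctrl.state();print(st["clock"],st["tool_pos"],st["joints"].round(3))
s=ctrl.snapshot("wrist");np.savez("pics/w5.npz",**s)
m=meas(s,(450,207));print(m)
c=m[0]
for S in (dict(np.load("pics/w4.npz")),s):
    mm=meas(S,(450,207));
    for z in (30,32): p=at_z(S,mm[4],z);print(z,p,np.arctan2(p[1]-c[1],p[0]-c[0]))
print(plan(st,[*c,96.5],.69))
E
```

```text
12.65 [438.31676104 198.211936   241.3798902 ] [ 0.3    0.358  1.757 -0.     1.025  1.178]
((450.2684326171875, 207.23651123046875), 23.789196014404297, np.float64(40.00503531817834), np.int64(1267), array([250.94174757, 134.53398058]), array([245, 131,  13,   8, 103], dtype=int32), array([476.6186559 , 229.09943225,  32.33768113]))
30 [476.55007522 228.80255819  30.        ] 0.6871610990455906
32 [476.72221602 228.82731821  32.        ] 0.6845237354619194
30 [476.46056946 228.95602338  30.        ] 0.6923164167886521
32 [476.59777564 229.08162516  32.        ] 0.6925824860712984
(array([0.492, 0.02 , 4.83 ]), array([ 0.005, -0.012,  0.026]))
```

Emit:
{"api": "move_arm", "payload": {"commands": [[0.49, 0.02, 0.5, 0, 0, 0, 0.8], [0, 0, 1, 0, 0, 0, 0.8], [0, 0, 1, 0, 0, 0, 0.8], [0, 0, 1, 0, 0, 0, 0.8], [0, 0, 0.8, 0, 0, 0, 0.8]]}}

```text
clock: 13.2
tool_pos: [449.8, 207.1, 110.7]
orientation: [2.955, 1.068, 0.001]
force: [0.4, 0.5, 0.1]
opening: 73.0
gripper_force: 0.0
```

Emit:
{"api": "move_arm", "payload": {"commands": [[0, 0, 0.5, 0, 0, 0, 0.8], [0, 0, 0, 0, 0, 0, 0.8], [0, 0, 0, 0, 0, 0, 0.8]]}}

```text
clock: 13.5
tool_pos: [449.9, 207.1, 97.1]
orientation: [2.954, 1.068, 0.001]
force: [-0.7, -0.2, -0.0]
opening: 73.0
gripper_force: 0.0
```

```bash
python3 - <<'E'
from col import *
st=ctrl.state();print(st["clock"],st["tool_pos"],st["force"]);print(plan(st,[450.3,207.2,96.5],.69))
E
```

```text
13.5 [449.92542435 207.13997079  97.05441678] [-0.7069845  -0.1574869  -0.03467934]
(array([0.011, 0.006, 0.018]), array([ 0.002, -0.005,  0.032]))
```

Emit:
{"api": "move_arm", "payload": {"commands": [[0, 0, 0, 0, 0, 0, 0.45], [0, 0, 0, 0, 0, 0, 0.3], [0, 0, 0, 0, 0, 0, 0.3], [0, 0, 0, 0, 0, 0, 0.3], [0, 0, 0, 0, 0, 0, 0.3]], "squeeze": 25}}

```text
clock: 14.0
tool_pos: [449.8, 207.0, 96.9]
orientation: [2.954, 1.068, 0.002]
force: [-0.2, -0.4, 8.7]
opening: 47.7
gripper_force: 25.0
```

Emit:
{"api": "move_arm", "payload": {"commands": [[0, 0, 0, 0, 0, 0, 0.3], [0, 0, -0.3, 0, 0, 0, 0.3], [0, 0, -0.6, 0, 0, 0, 0.3], [0, 0, -0.7, 0, 0, 0, 0.3], [0, 0, 0, 0, 0, 0, 0.3]]}}

```text
clock: 14.5
tool_pos: [450.4, 207.3, 146.6]
orientation: [2.954, 1.068, 0.006]
force: [0.4, 0.2, -2.5]
opening: 47.9
gripper_force: 25.0
```

```bash
python3 - <<'E'
from col import *
s=ctrl.snapshot("wrist");np.savez("pics/w6.npz",**s);st=ctrl.state();print(st["clock"],st["tool_pos"],st["force"],st["torque"],st["opening"],st["gripper_force"])
R=Ro.from_rotvec(st["orientation"]).as_matrix();print(proj(s,st["tool_pos"]+R@[34,0,69]), R.round(3).tolist())
m=cv2.cvtColor(s["image"],cv2.COLOR_RGB2HSV)
red=((m[...,0]<6)|(m[...,0]>174))&(m[...,1]>170);n,l,a,c=cv2.connectedComponentsWithStats(red.astype(np.uint8));print([(a[i].tolist(),c[i].round(1).tolist()) for i in range(1,n) if a[i,4]>30])
cv2.imwrite("pics/w6.png",s["image"][:,:,::-1])
E
```

```text
14.55 [449.96466485 207.18416373 145.45445627] [-0.07527136  0.01223318 -2.85875565] [-0.05110962 -0.02229493 -0.00309789] 48.01143742929782 24.99872714281082
[250.49844734 190.40748556] [[0.769, 0.64, 0.002], [0.64, -0.769, 0.001], [0.002, 0.001, -1.0]]
[([76, 28, 24, 17, 284], [87.2, 35.3]), ([238, 181, 24, 18, 409], [249.4, 189.6])]
```

View pics/w6.png

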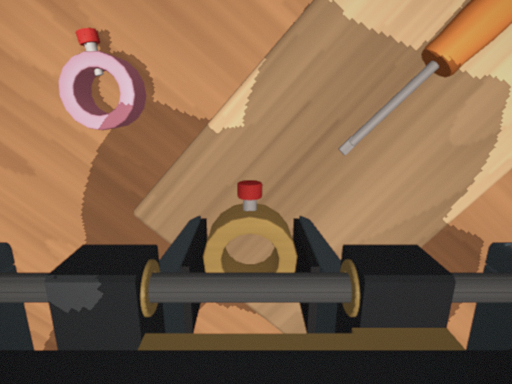

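The collar is held between the pads with the red head at (249,190), within 1 px of where the tool frame predicts it, so the screw lies along tool x (about 0.017 rad off).

Emit:
{"api": "move_arm", "payload": {"commands": [[0, 0, -0.6, 0, 0, 0, 0.3], [0, 0, -0.9, 0, 0, 0, 0.3], [0, 0, -0.9, 0, 0, 0, 0.3], [0, 0.2, -0.9, 0, 0, 0, 0.3], [-0.3, 0.6, -0.5, 0, 0, 0, 0.3]]}}

```text
clock: 15.05
tool_pos: [458.1, 183.6, 259.5]
orientation: [-2.953, -1.071, -0.002]
force: [0.1, -0.2, -1.7]
opening: 48.1
gripper_force: 25.0
```

Emit:
{"api": "move_arm", "payload": {"commands": [[-0.45, 0.93, 0, 0, 0, 0, 0.3], [-0.45, 0.93, 0, 0, 0, 0, 0.3], [-0.45, 0.93, 0, 0, 0, 0, 0.3], [-0.45, 0.93, 0, 0, 0, 0, 0.3], [-0.45, 0.93, 0, 0, 0, 0, 0.3]]}}

```text
clock: 15.55
tool_pos: [495.0, 31.2, 257.4]
orientation: [-2.954, -1.068, 0.002]
force: [0.3, 0.8, -2.0]
opening: 48.0
gripper_force: 25.0
```

Emit:
{"api": "move_arm", "payload": {"commands": [[-0.45, 0.93, 0, 0, 0, 0, 0.3], [-0.45, 0.93, 0, 0, 0, 0, 0.3], [-0.45, 0.93, 0, 0, 0, 0, 0.3], [-0.45, 0.93, 0, 0, 0, 0, 0.3], [-0.45, 0.93, 0, 0, 0, 0, 0.3]]}}

```text
clock: 16.05
tool_pos: [532.4, -119.2, 257.3]
orientation: [-2.954, -1.068, 0.002]
force: [0.5, 1.0, -1.0]
opening: 47.5
gripper_force: 25.0
```

Emit:
{"api": "move_arm", "payload": {"commands": [[-0.4, 0.9, 0, 0, 0, 0.4, 0.3], [-0.2, 0.4, 0, 0, 0, 0.9, 0.3], [0, 0, 0, 0, 0, 0.95, 0.3], [0, 0, 0, 0, 0, 0.95, 0.3], [0, 0, 0, 0, 0, 0.95, 0.3]]}}

```text
clock: 16.55
tool_pos: [542.6, -159.7, 257.1]
orientation: [-3.126, -0.299, 0.003]
force: [0.3, -0.3, -2.3]
opening: 48.1
gripper_force: 25.0
```

Emit:
{"api": "move_arm", "payload": {"commands": [[0, 0, 0, 0, 0, 0.95, 0.3], [0, 0, 0, 0, 0, 0.95, 0.3], [0, 0, 0, 0, 0, 0.95, 0.3], [0, 0, 0, 0, 0, 0.9, 0.3], [0, 0, 0, 0, 0, 0, 0.3]]}}

```text
clock: 17.05
tool_pos: [542.7, -159.5, 257.3]
orientation: [-3.115, 0.401, 0.002]
force: [0.5, -0.9, -2.1]
opening: 47.9
gripper_force: 25.0
```

```bash
python3 - <<'E'
from col import *
st=ctrl.state();print(st["clock"],st["tool_pos"],st["opening"]);print(plan(st,[554,-177.6,260],-.255))
E
```

```text
17.05 [ 542.73061164 -159.52280625  257.31525426] 47.875003319625456
(array([ 0.516,  0.488, -0.09 ]), array([-0.002,  0.013, -0.009]))
```

Emit:
{"api": "move_arm", "payload": {"commands": [[0.26, 0.25, 0.1, 0, 0, 0, 0.3], [0.256, 0.24, 0.3, 0, 0, 0, 0.3], [0, 0, 0, 0, 0, 0, 0.3], [0, 0, 0, 0, 0, 0, 0.3]]}}

```text
clock: 17.45
tool_pos: [554.3, -178.2, 245.6]
orientation: [-3.116, 0.397, 0.002]
force: [0.4, -0.9, -2.1]
opening: 47.9
gripper_force: 25.0
```

```bash
python3 - <<'E'
from col import *
s=ctrl.snapshot("wrist");np.savez("pics/w7.npz",**s);t=ctrl.snapshot("scene");np.savez("pics/s7.npz",**t)
st=ctrl.state();print(st["clock"],st["tool_pos"],st["force"],st["opening"]);print(plan(st,[554,-177.6,245],-.255))
m=cv2.cvtColor(s["image"],cv2.COLOR_RGB2HSV)
red=((m[...,0]<6)|(m[...,0]>174))&(m[...,1]>170);n,l,a,c=cv2.connectedComponentsWithStats(red.astype(np.uint8));print([(a[i].tolist(),c[i].round(1).tolist()) for i in range(1,n) if a[i,4]>30])
a=cv2.resize(s["image"][130:300,170:330],(400,425),interpolation=cv2.INTER_CUBIC)
u,v=proj(t,[554,-178,170]).astype(int);b=cv2.resize(t["image"][v-40:v+45,u-40:u+40],(400,425),interpolation=cv2.INTER_CUBIC)
cv2.imwrite("pics/v7.png",np.hstack([a,b])[:,:,::-1])
E
```

```text
17.55 [ 554.25521412 -177.77242905  246.18411631] [ 0.5415892   0.85909259 -2.03757125] 48.079357811756715
(array([-0.01 , -0.003,  0.039]), array([-0.001,  0.003,  0.012]))
[([237, 180, 26, 20, 455], [249.3, 189.2])]
```

View pics/v7.png

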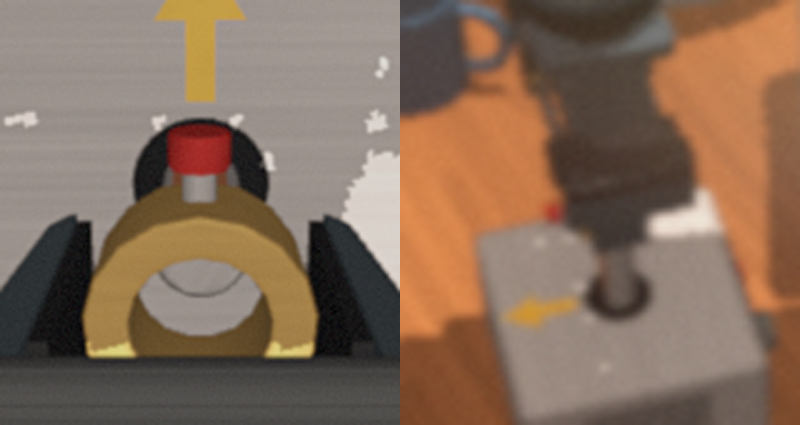

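The left half (wrist view) shows the arrow, red screw head (200,150), bore (200,300) and shaft disc (202,280) in line; the right half (scene view) shows the collar above the shaft. I'll lower it in small steps and watch the force.

Emit:
{"api": "move_arm", "payload": {"commands": [[0, 0, 0.2, 0, 0, 0, 0.3], [0, 0, 0.15, 0, 0, 0, 0.3], [0, 0, 0.1, 0, 0, 0, 0.3], [0, 0, 0.1, 0, 0, 0, 0.3], [0, 0, 0.05, 0, 0, 0, 0.3]]}}

```text
clock: 18.05
tool_pos: [554.2, -177.7, 227.9]
orientation: [-3.116, 0.398, 0.001]
force: [-0.6, -0.3, -2.4]
opening: 48.3
gripper_force: 25.0
```

Emit:
{"api": "move_arm", "payload": {"commands": [[0, 0, 0.05, 0, 0, 0, 0.3], [0, 0, 0.05, 0, 0, 0, 0.3], [0, 0, 0.05, 0, 0, 0, 0.3], [0, 0, 0.05, 0, 0, 0, 0.3], [0, 0, 0, 0, 0, 0, 0.3]]}}

```text
clock: 18.55
tool_pos: [554.3, -177.7, 222.1]
orientation: [-3.116, 0.398, 0.0]
force: [0.4, -0.5, -2.7]
opening: 48.2
gripper_force: 25.0
```

Emit:
{"api": "move_arm", "payload": {"commands": [[0, 0, 0.08, 0, 0, 0, 0.3], [0, 0, 0.08, 0, 0, 0, 0.3], [0, 0, 0.08, 0, 0, 0, 0.3], [0, 0, 0.08, 0, 0, 0, 0.3], [0, 0, 0, 0, 0, 0, 0.3]]}}

```text
clock: 19.05
tool_pos: [554.2, -177.7, 212.3]
orientation: [-3.116, 0.398, 0.001]
force: [-0.2, -0.1, -1.9]
opening: 47.8
gripper_force: 25.0
```

Emit:
{"api": "move_arm", "payload": {"commands": [[0, 0, 0.08, 0, 0, 0, 0.3], [0, 0, 0.1, 0, 0, 0, 0.3], [0, 0, 0.12, 0, 0, 0, 0.3], [0, 0, 0.12, 0, 0, 0, 0.3], [0, 0, 0, 0, 0, 0, 0.3]]}}

```text
clock: 19.55
tool_pos: [554.1, -177.6, 199.5]
orientation: [-3.116, 0.398, 0.001]
force: [0.2, 0.5, -1.7]
opening: 48.0
gripper_force: 25.0
```

No contact forces. The last 10 mm takes the collar's underside to about z=107.

Emit:
{"api": "move_arm", "payload": {"commands": [[0, 0, 0.12, 0, 0, 0, 0.3], [0, 0, 0.12, 0, 0, 0, 0.3], [0, 0, 0.08, 0, 0, 0, 0.3], [0, 0, 0, 0, 0, 0, 0.3], [0, 0, 0, 0, 0, 0, 0.3]]}}

```text
clock: 20.05
tool_pos: [554.4, -177.8, 190.5]
orientation: [-3.116, 0.398, 0.0]
force: [-0.9, -0.6, -2.4]
opening: 47.9
gripper_force: 25.0
```

```bash
python3 - <<'E'
from col import *
s=ctrl.snapshot("wrist");t=ctrl.snapshot("scene")
st=ctrl.state();print(st["clock"],st["tool_pos"],st["force"],st["torque"],st["opening"]);print(plan(st,[554,-177.6,189.5],-.255))
m=cv2.cvtColor(s["image"],cv2.COLOR_RGB2HSV)
red=((m[...,0]<6)|(m[...,0]>174))&(m[...,1]>170);n,l,a,c=cv2.connectedComponentsWithStats(red.astype(np.uint8));print([(a[i].tolist(),c[i].round(1).tolist()) for i in range(1,n) if a[i,4]>30])
P=pts(s);hsv=m;k=l==1+np.argmax(a[1:,4]);print("screw z",np.median(P[k],0))
br=(hsv[...,0]>12)&(hsv[...,0]<30)&(hsv[...,1]>90)&(np.hypot(P[...,0]-554,P[...,1]+177.6)<26)&(P[...,2]>95);print("brass z pct",np.percentile(P[br][:,2],[50,90,97]))
sh=(np.hypot(P[...,0]-554,P[...,1]+177.6)<9)&(P[...,2]>100);print("shaft z",np.percentile(P[sh][:,2],[10,50,90]),sh.sum())
a=cv2.resize(s["image"][130:300,170:330],(400,425),interpolation=cv2.INTER_CUBIC)
u,v=proj(t,[554,-178,130]).astype(int);b=cv2.resize(t["image"][v-40:v+45,u-40:u+40],(400,425),interpolation=cv2.INTER_CUBIC)
cv2.imwrite("pics/v8.png",np.hstack([a,b])[:,:,::-1])
E
```

```text
20.15 [ 554.39441271 -177.79244614  190.63117857] [ 0.60243282  0.19976788 -1.37508461] [ 0.04730105  0.05100006 -0.02381018] 47.993057183531626
(array([-0.014, -0.003,  0.038]), array([ 0.   , -0.001,  0.009]))
[([238, 181, 24, 19, 400], [249.2, 189.8])]
screw z [ 588.47473266 -186.69079276  125.74089322]
brass z pct [133.6268267  219.49123674 220.82920674]
shaft z [123.80161348 145.45331637 149.48555428] 723
```

View pics/v8.png

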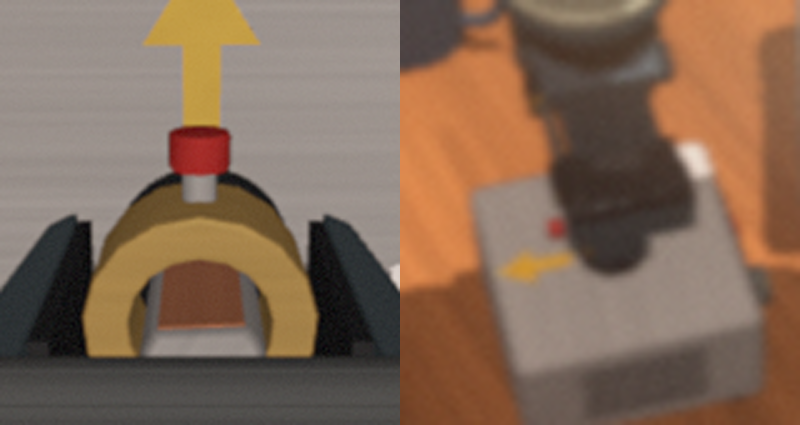

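The picture shows the shaft standing up through the bore, with the copper flat at (203,295) facing the red screw at (200,150) and the arrow. The collar top is at about z=134 and the shaft end at about 150, with no contact forces.

```bash
python3 -c "
from workcell import ctrl
print(ctrl.job_done())"
```

```text
the job is handed in; nothing more can be done
None
```

The job is handed in: the shaft's flat faces the arrow to within about 1°, and the collar is held level over the shaft with its screw facing the flat, about 18 mm clear of the machine's top, with about 16 mm of shaft standing out above it.

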